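Refit the drip tray cover at the coffee bar

TASK

Put the drip tray's cover back: pick up the steel cover with two big round holes near its short ends by its black handle, and lower it over the two orange pins of the blue drip tray until it lies flush on the tray; keep hold of it until it is down, then let go. Leave the other cover (its two holes sit on either side of the handle) where it lies.

Things in the scene. Friction and masses are not known exactly. Their poses are not given: they have to be found in the camera images.
- cover: The cover to fit: flat metal plate 200 (x) x 120 (y) x 5 mm, 0.3 to 0.54 kg, with dark drain slots (look only). Origin: centre of its underside, z up. Two 36 mm round holes right through it at x = +-60 mm, y = 0. Handle at its centre: black bar 60 mm long (x), 16 mm wide (y), 17 to 45 mm above the underside, on two 12 mm wide steel feet. Half a turn about z changes nothing.
- tray: Fixed blue drip tray 210 (x) x 130 (y) x 25 mm with a dark well in the middle and a flat top at each end, 25 mm above the counter, where the cover rests. Origin: centre of its underside, z up. Two orange pins, 14 mm thick, at x = +-60 mm, y = 0 rise 26 mm above the flat tops, the last 10 mm tapering to 6 mm. Fitted, the cover's underside is 25 mm above the counter, its x along the tray's.
- other_cover: A bystander, to be left alone: cover of the same metal, size and black handle, with the same origin and axes, but its two 31 mm holes are at x = 0, y = +36 and -36 mm, beside the handle, so it cannot go over the pins.
Things that resemble listed ones, but are neither listed nor needed, are in the scene too. What is shaped like the cover but red is not meant.

How it is judged:
On the way:
1. the cover is lowered over the pins, still held: its underside is within 12 mm of the tray's flat tops and its centre within 15 mm of the tray's centre while the fingers grip it (z of cover in the frame of tray below 0.037 m and horizontal distance between cover and tray below 0.015 m and contact force between the fingers and cover above 1 N), for 0.1 s.
At the end, for the whole second after the job is handed in: The cover lies at rest, flush on the tray's flat tops (underside within 4 mm of them, tilted less than 0.06 rad), over both pins: centres within 15 mm and lengths within 0.22 rad of one another, either way round (z of cover in the frame of tray between 0.021 and 0.029 m and horizontal distance between cover and tray below 0.015 m and angle between the x axis of cover and the x axis of tray, either way round below 0.22 rad and angle between cover's own z axis and vertical below 0.06 rad and linear speed of cover below 0.02 m/s); the robot touches nothing.
It fails at once if the other cover is moved more than 30 mm (distance of other_cover from where it was at the start of the episode above 0.03 m).
It also fails if it takes over 38 s, if anything falls off the work surface, if the arm or the gripper's body presses on something with over 40 N, if the wrist force passes 120 N, or if a joint passes its speed limit or range.

ROBOT

A 7-joint arm with a two-finger parallel gripper is mounted at the origin on the work surface. World frame = base frame: x ahead of the robot, y to its left, z up, the work surface at z = 0. Lengths are in m, angles in rad, forces in N, time in s.
With the tool pointing down it reaches from about 0.35 to 0.9 m from the base axis. Payload 8.1 kg.
Tool frame: the origin (TCP) lies at the very end of the fingers, on their centre line; the grasp point (between the pads) lies 19 mm behind it; z points along the fingers, y is the line along which they close (so a half turn about z gives the same grasp; the last joint's range is limited). The gripper opens to 92 mm and grips with 3 to 60 N. Pads are 19 mm wide; open, the fingers measure 130 mm over their backs; the gripper's body (75 mm by 190 mm) begins 47 mm behind the grasp point.
Start: joints at [1.214, 0.434, 0.025, 1.573, -0.012, 1.134, -0.075], TCP at [0.157, -0.605, 0.227] pointing down, gripper open.
Joint ranges: [-2.62, 2.62], [-0.44, 2.09], [-1.27, 1.32], [0.08, 2.57], [-1.32, 4.46], [0.12, 2], [-2.74, 2.74]. Speed limits (rad/s): [2.22, 2.22, 3.01, 3.01, 3.14, 3.14, 3.14].

INTERFACE

Orientations are given as a rotation vector (axis times angle).
In Python, from cell import readout, cams, job gives the robot as it stands.
- The arm moves only by the tool drive_tool, never from a script. Its argument "commands" is a list of rows, each a list of 3 entries, a list of its own where there are three numbers: the turn, a rotation vector about the tool's x, y, z in rad, then the shift along the tool's x, y, z in cm, then the gripper's target within -1 to 1 (fully open at 1, half-way at 0, shut at -1). A call has 1 to 20 rows; each row is the pose to reach, as a shift and turn from the pose commanded when the call began, along the tool's axes at that moment; what a row does not reach only later rows make up. A row lasts 1/12 s, in which the tool goes at most 41.7 mm and 7.16 degrees, less where a joint would pass 70% of its speed; a pose out of reach is approached as far as the arm can. A call with a gripper value outside its range is refused whole. The fingers move at their own pace and stop on an object; "newtons" is the grip in N (left out, the last holds). Time passes only in rows, so rows that repeat a pose let the fingers close. It gives the time, the measured TCP pose, the force, the opening and the grip force at its end, in the units of the state.
- readout.observe(): the state, without advancing time (a new reading comes with each control period).
- cams.get_image(name): name is "side" or "top" or "wrist"; returns the picture (384x512x3 uint8, blue, green, red); there is no depth.
- cams.camera_info(name): a dict with "camera_matrix" (3x3 intrinsics, pixels), "k1" (the pictures are not rectified: a ray, as slopes to the right and down, at radius r is drawn at 1 + k1 r^2 times it, then the intrinsics apply), "R" (3x3) and "t" (3): a world point X has camera coordinates R X + t. Camera axes: x right, y down, z forward; pixel columns grow to the right and rows downward; lengths in m; the calibration is good to about 2 mm. A picture is of the moment at which its call begins: read the wrist's pose just before it. camera_info takes no time and is no camera call; for the wrist camera it gives the pose at the moment of the call.
- job.sign_off(): hands the job in; it is judged then, once.
The state is a dict: "clock": time; "joints": joint angles; "dq": joint speeds; "joint_efforts": joint torques, N m; "position": TCP position; "ee_rot": TCP orientation; "force": force on the tool from outside, world axes, zero at the start; "ft_torque": the same for the moment, N m; "width": opening from 0.0 (shut) to 1.0 (fully open); "gripper_force": force on a finger pad.
Only numpy, scipy, OpenCV 4.12 (cv2) and the standard library are available. Lean on these libraries where they do the work, as an engineer would, in place of code of your own. Each camera call takes 0.05 s, during which the arm holds its last target. There are 200 camera calls.

## Working session

There is one attempt and no reset: what is moved stays moved. The work goes in short steps, Python scripts to look and compute and a tool call to move; the robot and the scene stay as the last step left them, time stands still between calls to the robot, and variables do not carry over. Pictures are saved under pics/ and viewed, at most 10 in all, crops included, and the job is handed in when it is done.

Besides the shell and the picture viewer there is one more tool, called after "Request:" as name([rows], argument=value, ...), one row to a line, values as JSON. drive_tool: Moves the arm, as the interface text tells. Its arguments: {"type":"object","properties":{"commands":{"type":"array"},"newtons":{"type":"number"}},"required":["commands"]}

```bash
mkdir -p pics && ls && python3 - <<'E'
from cell import readout, cams, job
import cv2, numpy as np
s=readout.observe(); print({k:np.round(v,3) for k,v in s.items()})
a=cams.get_image("top"); b=cams.get_image("side")
cv2.imwrite("pics/top0.png",a); cv2.imwrite("pics/side0.png",b)
for n in("top","side","wrist"):
    i=cams.camera_info(n); print(n,{k:np.round(v,3).tolist() for k,v in i.items()})
E
```

```text
pics
{'clock': np.float64(0.0), 'joints': array([ 1.214,  0.435,  0.025,  1.574, -0.012,  1.134, -0.075]), 'dq': array([-0.001,  0.   , -0.   , -0.   , -0.   , -0.   , -0.   ]), 'joint_efforts': array([ 0.0000e+00, -6.6785e+01,  9.8500e-01, -3.1446e+01, -6.1000e-02,
        4.3000e-02,  0.0000e+00]), 'position': array([ 0.157, -0.604,  0.226]), 'ee_rot': array([-3.115e+00, -3.970e-01,  1.000e-03]), 'force': array([-0.354, -0.142,  0.118]), 'ft_torque': array([-0.025, -0.025,  0.01 ]), 'gripper_force': np.float64(0.0), 'width': np.float64(1.0)}
top {'camera_matrix': [[442.564, 0.0, 254.738], [0.0, 442.564, 192.132], [0.0, 0.0, 1.0]], 'k1': 0.052, 'R': [[0.063, -0.998, -0.006], [-0.974, -0.06, -0.219], [0.218, 0.02, -0.976]], 't': [0.032, 0.419, 1.084]}
side {'camera_matrix': [[415.31, 0.0, 259.858], [0.0, 415.31, 200.291], [0.0, 0.0, 1.0]], 'k1': -0.121, 'R': [[-0.845, -0.535, 0.006], [-0.376, 0.586, -0.718], [0.381, -0.609, -0.696]], 't': [0.372, 0.151, 1.074]}
wrist {'camera_matrix': [[282.231, 0.0, 252.885], [0.0, 282.231, 191.58], [0.0, 0.0, 1.0]], 'k1': -0.03, 'R': [[0.251, -0.968, -0.002], [-0.927, -0.241, 0.287], [-0.279, -0.07, -0.958]], 't': [-0.625, -0.037, 0.392]}
```

View pics/top0.png

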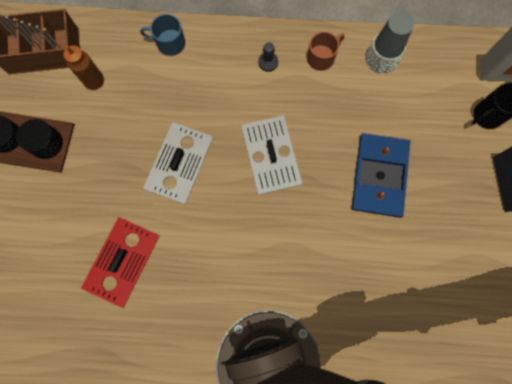

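View pics/side0.png

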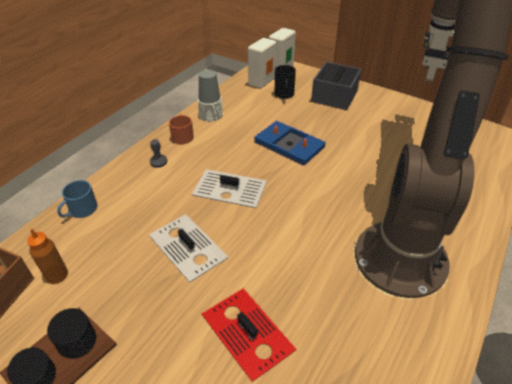

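Top view: three covers. The steel plate at (178,162) has holes at (183,142) and (170,182), near its short ends, so it is the one to fit. The steel plate at (271,155) has holes beside its handle, so it is the other cover. The red plate at (120,262) is a decoy. The tray is at (382,175), with pins at (386,150) and (381,196).

```bash
cat > h.py <<'E'
import cv2, numpy as np
from cell import readout, cams, job
from scipy.spatial.transform import Rotation as Rn
def ray(name,uv,z,info=None):
    i=info or cams.camera_info(name); K=np.array(i["camera_matrix"]); R=np.array(i["R"]); t=np.array(i["t"])
    p=cv2.undistortPoints(np.float64(uv).reshape(-1,1,2),K,np.array([i["k1"],0,0,0.])).reshape(-1,2)
    d=np.c_[p,np.ones(len(p))]@R; c=-R.T@t
    return c+d*((z-c[2])/d[:,2])[:,None]
def blobs(mask,amin,amax):
    n,_,st,ce=cv2.connectedComponentsWithStats(mask.astype(np.uint8))
    return [(ce[k],st[k]) for k in range(1,n) if amin<=st[k][4]<=amax]
def big(mask,near):
    cs,_=cv2.findContours(mask.astype(np.uint8),cv2.RETR_EXTERNAL,cv2.CHAIN_APPROX_NONE)
    cs=[c for c in cs if cv2.contourArea(c)>300]
    return min(cs,key=lambda c:np.hypot(*(c.reshape(-1,2).mean(0)-near)))
def rect(P):
    # centre, long-axis yaw, size of xy points
    (c,s,a)=cv2.minAreaRect(np.float32(P[:,:2]*1000)); 
    if s[0]<s[1]: a+=90
    return np.array(c)/1000,(np.radians(a)+np.pi/2)%np.pi-np.pi/2,sorted(s)
E
python3 - <<'E'
from h import *
for n,cn,tn in (("top",(178,162),(382,175)),("side",(188,246),(290,142))):
    im=cv2.imread(f"pics/{n}0.png"); hsv=cv2.cvtColor(im,cv2.COLOR_BGR2HSV)
    H,S,V=[hsv[...,k].astype(int) for k in range(3)]
    c=big((S<40)&(V>140),cn); print(n,"cover",rect(ray(n,c.reshape(-1,2),.004)))
    m=np.zeros(H.shape,np.uint8); cv2.drawContours(m,[c],-1,1,-1)
    wood=(m>0)&(S>60)
    for ce,st in blobs(wood,40,400):
        print("  hole",ce,st[4],ray(n,[ce],.002)[0])
    for ce,st in blobs((m>0)&(V<60),40,600): print("  handle",ce,st[4],ray(n,[ce],.04)[0])
    t=big((H>100)&(H<125)&(S>120)&(V>60),tn); print(n,"tray",rect(ray(n,t.reshape(-1,2),.02)))
    m[:]=0; cv2.drawContours(m,[t],-1,1,-1)
    for ce,st in blobs((m>0)&((H<15)|(H>170))&(S>100)&(V>90),5,300): print("  pin",ce,st,ray(n,[ce],.04)[0])
im=cv2.imread("pics/top0.png")
cv2.imwrite("pics/crop.png",cv2.resize(im[100:220,130:320],None,fx=4,fy=4,interpolation=cv2.INTER_CUBIC))
E
```

```text
top cover (array([0.49641327, 0.26999234]), np.float64(-0.29590369556065), [119.13117980957031, 198.33804321289062])
  hole [186.81818182 142.17355372] 121 [0.5542691 0.2525986 0.002    ]
  hole [169.62204724 182.28346457] 127 [0.43932564 0.2876176  0.002     ]
  handle [176.23076923 159.02366864] 169 [0.49375316 0.26859416 0.04      ]
top tray (array([ 0.4912012 , -0.26886511]), np.float64(-0.09529669223463255), [128.64198303222656, 206.67486572265625])
  pin [386.35714286 149.78571429] [385 148   4   5  14] [ 0.55192986 -0.2772406   0.04      ]
  pin [381.41176471 194.11764706] [380 192   4   5  17] [ 0.43253222 -0.26471158  0.04      ]
side cover (array([0.49709381, 0.2716142 ]), np.float64(-0.2974844148256661), [113.05128479003906, 193.6805877685547])
  hole [174.46236559 232.67741935] 93 [0.5571353  0.25312408 0.002     ]
  hole [199.81746032 259.50793651] 126 [0.44135628 0.28807855 0.002     ]
  handle [185.98529412 239.36029412] 136 [0.49043163 0.2772397  0.04      ]
side tray (array([ 0.48993268, -0.26238879]), np.float64(-0.10003285791722938), [140.9452667236328, 211.2445068359375])
  pin [275.11764706 129.52941176] [274 126   3   7  17] [ 0.55032194 -0.27087369  0.04      ]
  pin [304.22727273 142.68181818] [303 139   4   8  22] [ 0.43056109 -0.25789781  0.04      ]
```

View pics/crop.png

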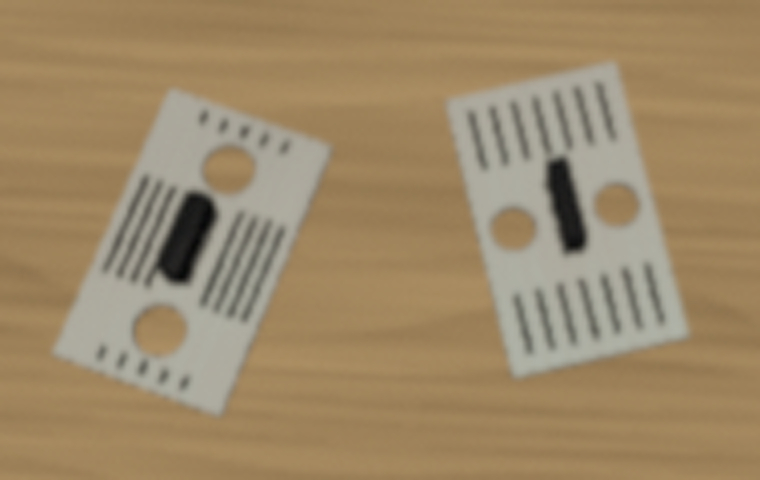

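The crop confirms it: the left steel plate has holes at crop (228,168) and (160,328) near its short ends, so it is the cover to fit. I'll move above the tray first, look with the wrist camera on the way, then go on to the cover.

```bash
cat >> h.py <<'E'
def go(x,y,z,yaw,base=None):
    # turn (rad) and shift (cm) in tool axes; base = commanded (pos, rotvec) or measured
    s=readout.observe(); p,r=base or (s["position"],s["ee_rot"]); R=Rn.from_rotvec(r)
    T=Rn.from_euler("z",yaw)*Rn.from_rotvec([np.pi,0,0])
    print("turn",np.round((R.inv()*T).as_rotvec(),4),"shift cm",np.round(R.inv().apply(np.array([x,y,z])-p)*100,2),"clock",s["clock"])
E
python3 -c "
from h import *
go(.491,-.27,.24,1.55)"
```

```text
turn [-1.3000e-03 -8.0000e-04 -1.2962e+00] shift cm [ 40.75 -23.99  -1.37] clock 0.1
```

Request:
drive_tool([
  [[0,0,-1.296],[40.8,-24.0,-1.4],1],
  [[0,0,-1.296],[40.8,-24.0,-1.4],1],
  [[0,0,-1.296],[40.8,-24.0,-1.4],1],
  [[0,0,-1.296],[40.8,-24.0,-1.4],1],
  [[0,0,-1.296],[40.8,-24.0,-1.4],1],
  [[0,0,-1.296],[40.8,-24.0,-1.4],1],
  [[0,0,-1.296],[40.8,-24.0,-1.4],1],
  [[0,0,-1.296],[40.8,-24.0,-1.4],1],
  [[0,0,-1.296],[40.8,-24.0,-1.4],1],
  [[0,0,-1.296],[40.8,-24.0,-1.4],1],
  [[0,0,-1.296],[40.8,-24.0,-1.4],1],
  [[0,0,-1.296],[40.8,-24.0,-1.4],1],
  [[0,0,-1.296],[40.8,-24.0,-1.4],1],
  [[0,0,-1.296],[40.8,-24.0,-1.4],1],
  [[0,0,-1.296],[40.8,-24.0,-1.4],1],
  [[0,0,-1.296],[40.8,-24.0,-1.4],1],
])

```text
clock: 1.43
position: [0.4904, -0.2718, 0.2404]
ee_rot: [-2.247, -2.195, 0.002]
force: [-0.3, 0.3, -0.3]
width: 1.002
gripper_force: 0.0
```

```bash
python3 - <<'E'
from h import *
print(readout.observe()["joints"].round(2))
i=cams.camera_info("wrist"); im=cams.get_image("wrist"); cv2.imwrite("pics/w1.png",im)
hsv=cv2.cvtColor(im,cv2.COLOR_BGR2HSV); H,S,V=[hsv[...,k].astype(int) for k in range(3)]
m=(H>100)&(H<125)&(S>120)&(V>50)
t=big(m,(256,192)); print(rect(ray("wrist",t.reshape(-1,2),.025,i)))
for ce,st in blobs(((H<15)|(H>170))&(S>120)&(V>90),30,3000): print("pin",ce,st,ray("wrist",[ce],.043,i)[0])
E
```

```text
[ 0.71  0.35 -0.41  1.69  0.15  1.13  0.24]
(array([ 0.49186136, -0.26987543]), np.float64(-0.10133487737416935), [127.88587188720703, 206.0190887451172])
```

View pics/w1.png

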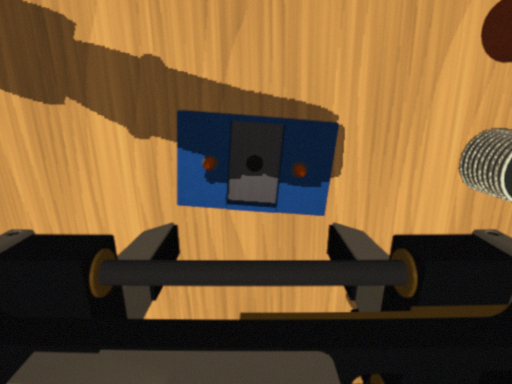

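The wrist view shows the tray, blue with orange pins at about (210,163) and (300,170). Its outline gives centre (0.492, -0.270) and yaw -0.10, which agrees with the top view. Next I'll go above the cover.

```bash
python3 - <<'E'
from h import *
i=cams.camera_info("wrist"); P=ray("wrist",[(210,163),(300,170)],.047,i); print(P,P.mean(0))
go(.497,.2705,.20,2.844)
E
```

```text
[[ 0.43603883 -0.26103633  0.047     ]
 [ 0.55009793 -0.27275671  0.047     ]] [ 0.49306838 -0.26689652  0.047     ]
turn [-1.0000e-03 -1.0000e-04 -1.2969e+00] shift cm [54.22 -0.63  4.03] clock 1.4833
```

Request:
drive_tool([
  [[0,0,-1.297],[54.2,-0.6,4.0],1],
  [[0,0,-1.297],[54.2,-0.6,4.0],1],
  [[0,0,-1.297],[54.2,-0.6,4.0],1],
  [[0,0,-1.297],[54.2,-0.6,4.0],1],
  [[0,0,-1.297],[54.2,-0.6,4.0],1],
  [[0,0,-1.297],[54.2,-0.6,4.0],1],
  [[0,0,-1.297],[54.2,-0.6,4.0],1],
  [[0,0,-1.297],[54.2,-0.6,4.0],1],
  [[0,0,-1.297],[54.2,-0.6,4.0],1],
  [[0,0,-1.297],[54.2,-0.6,4.0],1],
  [[0,0,-1.297],[54.2,-0.6,4.0],1],
  [[0,0,-1.297],[54.2,-0.6,4.0],1],
  [[0,0,-1.297],[54.2,-0.6,4.0],1],
  [[0,0,-1.297],[54.2,-0.6,4.0],1],
  [[0,0,-1.297],[54.2,-0.6,4.0],1],
  [[0,0,-1.297],[54.2,-0.6,4.0],1],
  [[0,0,-1.297],[54.2,-0.6,4.0],1],
])

```text
clock: 2.9
position: [0.4978, 0.2693, 0.2005]
ee_rot: [0.466, 3.106, -0.002]
force: [-0.1, -0.6, 0.0]
width: 1.002
gripper_force: 0.0
```

```bash
python3 - <<'E'
from h import *
s=readout.observe(); print(s["joints"].round(2),s["position"],s["ee_rot"])
i=cams.camera_info("wrist"); im=cams.get_image("wrist"); cv2.imwrite("pics/w2.png",im)
hsv=cv2.cvtColor(im,cv2.COLOR_BGR2HSV); H,S,V=[hsv[...,k].astype(int) for k in range(3)]
c=big((S<45)&(V>70),(256,160)); P=ray("wrist",c.reshape(-1,2),.005,i); print(rect(P))
go(.497,.2705,.016,2.844)
E
```

```text
[-0.03  0.48 -0.8   1.71  0.38  1.11  0.33] [0.49781762 0.26929207 0.20051014] [ 4.66096260e-01  3.10648015e+00 -2.45680926e-03]
(array([0.44487   , 0.28554315]), np.float64(1.2613489923525947), [90.17900085449219, 119.31925201416016])
turn [-0.0013  0.0007 -0.0007] shift cm [ 0.13  0.12 18.47] clock 2.95
```

View pics/w2.png

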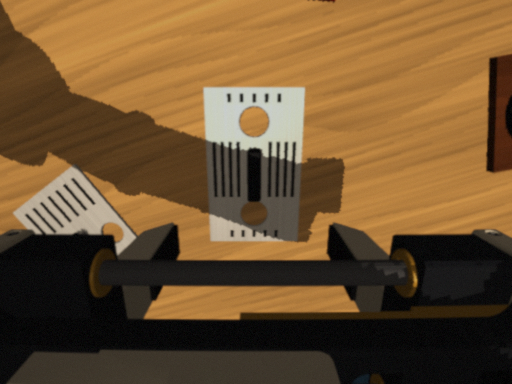

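The wrist view shows the cover with holes at (255,121) and (254,213), and its handle at (254,175), centred between the fingers.

```bash
python3 - <<'E'
from h import *
i=cams.camera_info("wrist")
P=ray("wrist",[(204,88),(305,88),(300,241),(209,240)],.003,i); print(P,P.mean(0), rect(P))
P=ray("wrist",[(255,121),(254,213)],.003,i); print(P,P.mean(0),np.arctan(*(P[1]-P[0])[1::-1]) if 0 else np.arctan2((P[1]-P[0])[1],(P[1]-P[0])[0]))
E
```

```text
[[0.38500515 0.24215583 0.003     ]
 [0.42041628 0.35729386 0.003     ]
 [0.61322732 0.3015809  0.003     ]
 [0.57461071 0.18098642 0.003     ]] [0.49831487 0.27050425 0.003     ] (array([0.49838895, 0.27187411]), np.float64(-0.3099010039339971), [126.62647247314453, 200.61663818359375])
[[0.43968758 0.28906402 0.003     ]
 [0.55459993 0.25257327 0.003     ]] [0.49714375 0.27081864 0.003     ] -0.30748158478233223
```

Request:
drive_tool([
  [[0,0,0.003],[0.15,0.13,4.0],1],
  [[0,0,0.003],[0.15,0.13,8.0],1],
  [[0,0,0.003],[0.15,0.13,12.0],1],
  [[0,0,0.003],[0.15,0.13,15.0],1],
  [[0,0,0.003],[0.15,0.13,17.0],1],
  [[0,0,0.003],[0.15,0.13,18.0],1],
  [[0,0,0.003],[0.15,0.13,18.4],1],
  [[0,0,0.003],[0.15,0.13,18.4],1],
  [[0,0,0.003],[0.15,0.13,18.4],1],
  [[0,0,0.003],[0.15,0.13,18.4],-1],
  [[0,0,0.003],[0.15,0.13,18.4],-1],
  [[0,0,0.003],[0.15,0.13,18.4],-1],
  [[0,0,0.003],[0.15,0.13,18.4],-1],
  [[0,0,0.003],[0.15,0.13,18.4],-1],
  [[0,0,0.003],[0.15,0.13,18.4],-1],
  [[0,0,0.003],[0.15,0.13,18.4],-1],
  [[0,0,0.003],[0.15,0.13,18.4],-1],
], newtons=40)

```text
clock: 4.37
position: [0.4959, 0.2734, 0.0167]
ee_rot: [-0.466, -3.107, 0.0]
force: [0.3, 0.5, -0.5]
width: 0.472
gripper_force: 0.0
```

Request:
drive_tool([
  [[0,0,0],[-0.2,-0.2,0],0],
  [[0,0,0],[-0.2,-0.2,0],-1],
  [[0,0,0],[-0.2,-0.2,0],-1],
  [[0,0,0],[-0.2,-0.2,0],-1],
  [[0,0,0],[-0.2,-0.2,0],-1],
  [[0,0,0],[-0.2,-0.2,0],-1],
  [[0,0,0],[-0.2,-0.2,0],-1],
  [[0,0,0],[-0.2,-0.2,0],-1],
  [[0,0,0],[-0.2,-0.2,0],-1],
  [[0,0,0],[-0.2,-0.2,0],-1],
  [[0,0,0],[-0.2,-0.2,0],-1],
  [[0,0,0],[-0.2,-0.2,0],-1],
])

```text
clock: 5.37
position: [0.4973, 0.2709, 0.0167]
ee_rot: [-0.466, -3.107, 0.0]
force: [-1.0, -0.2, 0.9]
width: 0.172
gripper_force: 40.0
```

Gripped at 16 mm with 40 N. Now I'll lift.

Request:
drive_tool([
  [[0,0,0],[0,0,-0.5],-1],
  [[0,0,0],[0,0,-1.5],-1],
  [[0,0,0],[0,0,-3.5],-1],
  [[0,0,0],[0,0,-6],-1],
  [[0,0,0],[0,0,-9],-1],
  [[0,0,0],[0,0,-12],-1],
  [[0,0,0],[0,0,-14],-1],
  [[0,0,0],[0,0,-14.5],-1],
  [[0,0,0],[0,0,-14.5],-1],
  [[0,0,0],[0,0,-14.5],-1],
])

```text
clock: 6.2
position: [0.4969, 0.2703, 0.1609]
ee_rot: [-0.466, -3.106, 0.002]
force: [0.4, 0.3, -3.6]
width: 0.173
gripper_force: 40.0
```

```bash
python3 - <<'E'
from h import *
s=readout.observe(); print(s["joints"].round(2),s["position"],s["width"],s["force"])
i=cams.camera_info("wrist"); im=cams.get_image("wrist"); cv2.imwrite("pics/w3.png",im)
go(.492,-.269,.14,np.pi-.101)
E
```

```text
[-0.05  0.52 -0.78  1.75  0.42  1.04  0.29] [0.49692401 0.27027061 0.16092918] 0.17332965414645837 [ 0.42316806  0.26134529 -3.62346169]
turn [-0.0018 -0.0014 -0.197 ] shift cm [-15.39 -51.66   2.11] clock 6.25
```

View pics/w3.png

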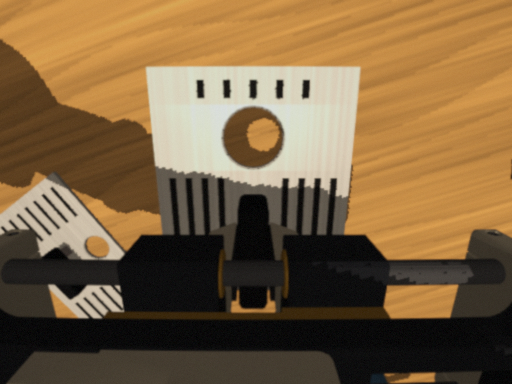

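The wrist view shows the cover held level, with its near hole at (254,137).

Request:
drive_tool([
  [[0,0,-0.01],[-0.5,-1.5,0],-1],
  [[0,0,-0.03],[-1.2,-4.0,0],-1],
  [[0,0,-0.05],[-2.1,-7.0,0],-1],
  [[0,0,-0.07],[-3.0,-10.0,0],-1],
  [[0,0,-0.08],[-3.9,-13.0,0],-1],
  [[0,0,-0.09],[-4.8,-16.0,0],-1],
  [[0,0,-0.1],[-5.7,-19.0,0],-1],
  [[0,0,-0.11],[-6.6,-22.0,0],-1],
  [[0,0,-0.12],[-7.5,-25.0,0],-1],
  [[0,0,-0.13],[-8.3,-28.0,0],-1],
  [[0,0,-0.14],[-9.2,-31.0,0],-1],
  [[0,0,-0.15],[-10.1,-34.0,0.3],-1],
  [[0,0,-0.16],[-11.0,-37.0,0.6],-1],
  [[0,0,-0.17],[-11.9,-40.0,0.9],-1],
  [[0,0,-0.18],[-12.8,-43.0,1.2],-1],
  [[0,0,-0.19],[-13.7,-46.0,1.5],-1],
  [[0,0,-0.195],[-14.6,-49.0,1.8],-1],
  [[0,0,-0.197],[-15.2,-51.0,2.0],-1],
  [[0,0,-0.197],[-15.4,-51.7,2.1],-1],
  [[0,0,-0.197],[-15.4,-51.7,2.1],-1],
])

```text
clock: 7.92
position: [0.4911, -0.2707, 0.1385]
ee_rot: [-0.164, -3.134, -0.002]
force: [-0.3, 1.1, -3.8]
width: 0.174
gripper_force: 40.0
```

```bash
python3 - <<'E'
from h import *
# in-hand offset from w3: hole and near corners on plate top, relative to the tool then
s=readout.observe(); print(s["joints"].round(2),s["position"],s["width"],s["force"])
i=cams.camera_info("wrist"); R=Rn.from_rotvec(s["ee_rot"]); p=s["position"]
P=ray("wrist",[(254,137),(147,67),(360,67)],p[2]-.0117,i)
print("tool frame mm (hole, corners):",(R.inv().apply(P-p)*1000).round(1))
im=cams.get_image("wrist"); cv2.imwrite("pics/w4.png",im)
im=cams.get_image("side"); cv2.imwrite("pics/s4.png",cv2.resize(im[60:220,190:400],None,fx=3.5,fy=3.5))
cv2.imwrite("pics/both.png",np.vstack([cv2.resize(im[60:210,190:390],(800,600))[:300*2:2,::1][:300], cv2.resize(cv2.imread("pics/w4.png")[:200],(800,300))]))
go(.492,-.269,.14,np.pi-.101)
E
```

```text
[ 0.95  0.54 -0.77  1.79  0.44  0.99  1.47] [ 0.49113862 -0.27068938  0.13846021] 0.17426324552665737 [-0.32059192  1.05509101 -3.75148673]
tool frame mm (hole, corners): [[ 60.5   0.2  11.9]
 [ 99.6 -60.1  12. ]
 [ 99.6  59.8  12.1]]
turn [ 0.0018 -0.0016  0.0009] shift cm [ 0.01 -0.2  -0.03] clock 8.0167
```

View pics/w4.png

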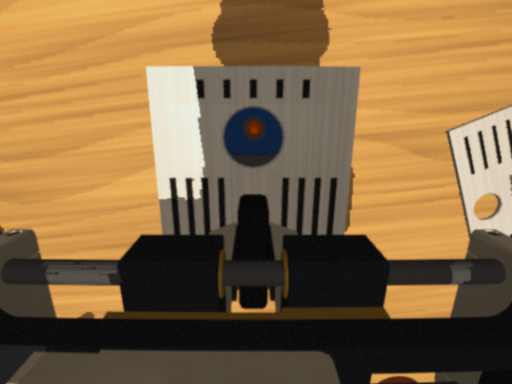

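Through the near hole the orange pin appears at (254,128), and the cover is centred in the hand (hole at tool x 60.5, y 0.2 mm). I'll compare the pin with the hole.

```bash
python3 - <<'E'
from h import *
import time
s=readout.observe(); i=cams.camera_info("wrist"); im=cams.get_image("wrist")
R=Rn.from_rotvec(s["ee_rot"]); p=s["position"]; print(p,s["clock"])
hsv=cv2.cvtColor(im,cv2.COLOR_BGR2HSV); H,S,V=[hsv[...,k].astype(int) for k in range(3)]
box=np.zeros(H.shape,bool); box[105:167,222:286]=1
for ce,st in blobs(box&((H<14)|(H>170))&(S>120)&(V>60),10,3000):
    P=ray("wrist",[ce],.044,i); print(ce,st,P,(R.inv().apply(P-p)*1000).round(1))
go(.492,-.269,.14,np.pi-.101)
E
```

```text
[ 0.49234303 -0.26704392  0.13971122] 8.0167
[249.76530612 127.2755102 ] [242 120  16  16 196] [[ 0.43146767 -0.26401193  0.044     ]] [[60.7 -3.2 95.8]]
turn [ 0.0015 -0.001   0.0021] shift cm [ 0.04 -0.26  0.01] clock 8.0667
```

Request:
drive_tool([
  [[0,0,0.002],[0.05,-0.25,1.5],-1],
  [[0,0,0.002],[0.05,-0.25,3.5],-1],
  [[0,0,0.002],[0.05,-0.25,5.5],-1],
  [[0,0,0.002],[0.05,-0.25,7.0],-1],
  [[0,0,0.002],[0.05,-0.25,8.0],-1],
  [[0,0,0.002],[0.05,-0.25,8.7],-1],
  [[0,0,0.002],[0.05,-0.25,9.0],-1],
  [[0,0,0.002],[0.05,-0.25,9.2],-1],
  [[0,0,0.002],[0.05,-0.25,9.3],-1],
  [[0,0,0.002],[0.05,-0.25,9.3],-1],
  [[0,0,0.002],[0.05,-0.25,9.3],-1],
  [[0,0,0.002],[0.05,-0.25,9.3],-1],
])

```text
clock: 9.07
position: [0.4923, -0.2711, 0.0482]
ee_rot: [0.162, 3.137, -0.001]
force: [0.0, -0.3, -3.4]
width: 0.175
gripper_force: 40.0
```

```bash
python3 - <<'E'
from h import *
s=readout.observe(); print(s["position"],s["force"],s["ft_torque"],s["width"])
im=cams.get_image("wrist"); im2=cams.get_image("side")
cv2.imwrite("pics/v5.png",np.vstack([cv2.resize(im[40:240,100:400],(600,300)),cv2.resize(im2[80:200,190:390],(500,300)).copy() if 0 else cv2.copyMakeBorder(cv2.resize(im2[80:200,190:390],(500,300)),0,0,0,100,cv2.BORDER_CONSTANT)]))
E
```

```text
[ 0.49232689 -0.27114748  0.04824924] [ 0.01123153 -0.29879541 -3.43963454] [ 0.07794872 -0.14696697  0.06607232] 0.17485633647016777
```

View pics/v5.png

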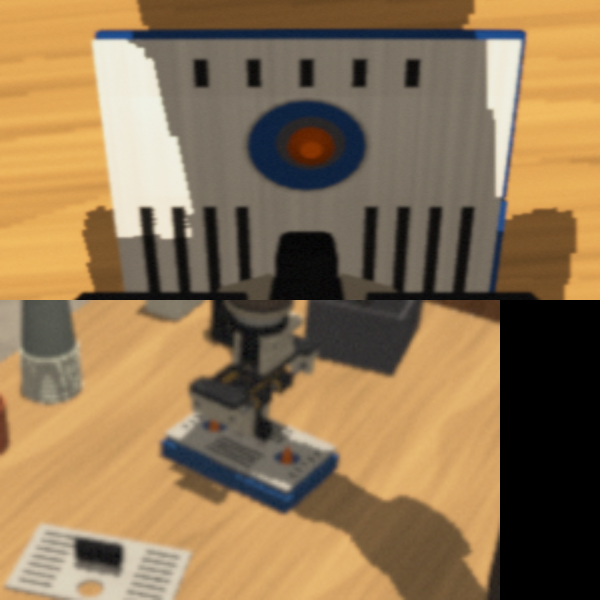

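Both pins show through the holes: the near pin at (311,148) in the hole at (307,145), and both pins in the side view. I'll lower the last 6.5 mm slowly.

Request:
drive_tool([
  [[0,0,0],[0,0.1,0.2],-1],
  [[0,0,0],[0,0.1,0.4],-1],
  [[0,0,0],[0,0.1,0.5],-1],
  [[0,0,0],[0,0.1,0.6],-1],
  [[0,0,0],[0,0.1,0.65],-1],
  [[0,0,0],[0,0.1,0.65],-1],
  [[0,0,0],[0,0.1,0.65],-1],
  [[0,0,0],[0,0.1,0.65],-1],
])

```text
clock: 9.83
position: [0.492, -0.2699, 0.0417]
ee_rot: [-0.161, -3.137, 0.001]
force: [-3.0, 0.7, 5.1]
width: 0.175
gripper_force: 40.0
```

It is seated: the vertical force changed from -3.4 to +5.1 N. Now I'll open and withdraw.

Request:
drive_tool([
  [[0,0,0],[0,0,0],-0.3],
  [[0,0,0],[0,0,0],-0.3],
  [[0,0,0],[0,0,0],-0.3],
  [[0,0,0],[0,0,0],0],
  [[0,0,0],[0,0,0],0],
  [[0,0,0],[0,0,0],0],
  [[0,0,0],[0,0,0],0],
  [[0,0,0],[0,0,-0.5],0.3],
  [[0,0,0],[0,0,-2],0.3],
  [[0,0,0],[0,0,-5],0.3],
  [[0,0,0],[0,0,-8],0.3],
  [[0,0,0],[0,0,-12],0.3],
  [[0,0,0],[0,0,-16],0.3],
  [[0,0,0],[0,0,-18],0.3],
  [[0,0,0],[0,0,-18],0.3],
  [[0,0,0],[0,0,-18],0.3],
  [[0,0,0],[0,0,-18],0.3],
])

```text
clock: 11.25
position: [0.4915, -0.2699, 0.2206]
ee_rot: [-0.162, -3.136, -0.0]
force: [0.4, -0.9, -0.4]
width: 0.65
gripper_force: 0.0
```

```bash
python3 - <<'E'
from h import *
s=readout.observe(); print(s["position"],s["force"],s["width"],s["clock"])
im=cams.get_image("wrist"); im2=cams.get_image("side")
cv2.imwrite("pics/v6.png",np.vstack([cv2.resize(im[40:240,100:400],(600,300)),cv2.copyMakeBorder(cv2.resize(im2[80:200,190:390],(500,300)),0,0,0,100,cv2.BORDER_CONSTANT)]))
E
```

```text
[ 0.49149952 -0.26994418  0.22061908] [ 0.42510357 -0.93065524 -0.35562102] 0.6504231564448479 11.25
```

View pics/v6.png

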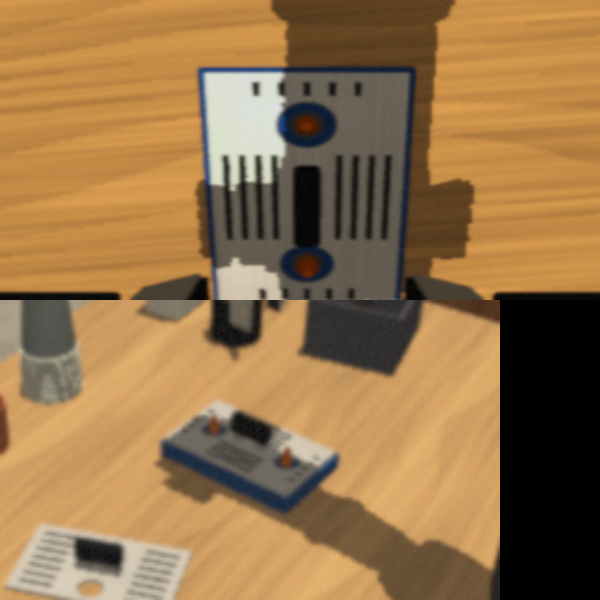

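The cover lies flush and evenly bordered on the tray, with the pins centred in both holes at (307,125) and (307,264), and the gripper is clear of everything.

```bash
python3 -c "
from cell import job
print(job.sign_off())"
```

```text
the job is handed in; nothing more can be done
None
```

The steel cover lies flush on the blue drip tray over both pins and is released; the other cover was not touched, and the job was handed in at about 11 s on the robot's clock (no verdict was returned).

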